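# Shut and lock the hatch of the decontamination cabinet

## Task

The decontamination cabinet has been loaded and its sloping hatch stands open. Swing the hatch down fully shut without slamming it, then turn its orange handle a quarter turn clockwise until it drops into its locked detent, and let go. Leave the lab ware standing around it where it is.

Things in the scene. Friction and masses are not known exactly. Their poses are not given: they have to be found in the camera images.
- cabinet: fixed white cabinet, 260 mm deep (its x), 300 mm wide (its y); origin under its centre; its front (-x) faces the robot. Front lip 60 mm high; from there the top slopes up at 28 deg, away from the robot, to a flat deck 163 mm high that begins 64 mm behind the origin. The hatch lies on the slope: shut, its outward normal is (-sin 28, 0, cos 28) in this frame
- hatch (a joint): aluminium hatch with a blue free edge, 190 mm long down the slope, 230 mm wide, 12 mm thick, hinged along the top of the slope. 0 = lying shut, grows as its free (robot-side) edge lifts, rad, up to 1.3. The stiff hinge keeps it where it is left; 2 to 8 N at the pads moves it; it stops on the frame at 0
- hatch_axis (a point): middle of the hatch's hinge line, which runs along the cabinet's y axis (fixed on the cabinet)
- pad_left (a point): centre of the outer face of the 36 mm square black rubber push pad on the hatch, 85 mm left (cabinet +y) of the hatch's midline, 160 mm from the hinge line, 15 mm above the hatch's underside; moves with the hatch; its z axis is the hatch's outward normal, its x axis points to the hinge
- pad_right (a point): the same on the other pad, 85 mm to the right (cabinet -y) of the midline
- latch (a joint): quarter-turn latch on the hatch: 0 = open, pi/2 = locked, rad; grows clockwise seen from outside. Light (0.03 N m) to 0.75 rad, then 0.3 N m against a sprung plunger; past 1.2 rad the plunger snaps it onto its stop at pi/2; let go earlier, it springs back. Inside, a tongue swings under the cabinet's front rail, so it turns home only with the hatch fully shut
- latch_grip (a point): centre of the orange bar handle: 92 long, 14 wide, 34 mm high, its top 60 and this point 45 mm above the hatch's underside; on the turning axis, on the midline, 125 mm from the hinge line. z: turning axis, outwards; y: along the bar to its white-striped end, which points to cabinet +y when open, up the slope to the green dot when locked. Under the bar: 12 mm shaft, 36 mm boss up to 22 mm
- red_rack: loose red 27-hole tube rack, 70 x 200 x 35 mm high, stands in front of the cabinet; origin under its centre. A bystander: leave it alone
- tip_box: loose blue pipette-tip box, 85 x 122 x 59 mm high; origin under its centre. A bystander
- tip_lid: loose blue box lid lying upside down like a tray, 88 x 126 x 30 mm high; origin under its centre. A bystander
- well_plate: loose clear well plate, 85 x 127 x 16 mm high; origin under its centre. A bystander
- reagent_bottle: loose amber bottle with blue cap, 64 mm across, 150 mm high; origin under its centre. A bystander
- wipe_jar: loose white jar with red cap, 76 mm across, 100 mm high; origin under its centre. A bystander

How it is judged:
By the outcome, as a careful person would: the job done as asked, in the order asked, and still so for the second after the job is handed in, with the robot touching nothing.
It also fails if it takes over 48 s, if anything falls off the work surface, if the arm or the gripper's body presses on something with over 40 N, if the wrist force passes 120 N, or if a joint passes its speed limit or range.

## Robot

A 6-joint arm with a two-finger parallel gripper is mounted at the origin on the work surface. World frame = base frame: x ahead of the robot, y to its left, z up, the work surface at z = 0. Lengths are in m, angles in degrees, forces in N, time in s.
With the tool pointing down it reaches from about 0.225 to 0.725 m from the base axis. Payload 3.1 kg.
Tool frame: the origin (TCP) lies at the very end of the fingers, on their centre line; the grasp point (between the pads) lies 19 mm behind it; z points along the fingers, y is the line along which they close (so a half turn about z gives the same grasp; the last joint's range is limited). The gripper opens to 85 mm and grips with 20 to 120 N. Pads are 22 mm wide; open, the fingers measure 114 mm over their backs; the gripper's body (76 mm by 85 mm) begins 54 mm behind the grasp point. The pads swing forward as they close: fully open they stand 13 mm farther back than shut.
Start: joints at [67.678, 2.75, 5.684, 92.934, 0, 82.678], TCP at [0.136, 0.507, 0.231] pointing down, gripper open.
Joint ranges: [-166.93, 166.93], [-56.73, 111.36], [-69.38, 81.34], [-121.58, 131.49], [-85.45, 84.26], [-180, 180]. Speed limits (degrees/s): [159.86, 159.86, 180, 180, 180, 180].

## Interface

Orientations are given as a 3x3 rotation matrix whose columns are the frame's x, y, z axes.
In Python, from bench import robot gives the robot as it stands.
- The arm moves only by the tool drive_tool, never from a script. Its argument "motion" is one flat list of numbers, 4 for each row, row after row: the shift along the tool's x, y, z in cm, then the turn about the tool's z in degrees. A call has 1 to 12 rows; each row shifts and turns the commanded pose from where the row before left it, along the tool's axes as they then stand; what a row does not reach is not made up. A row lasts 1/12 s, in which the tool goes at most 41.7 mm and 7.16 degrees, less where a joint would pass 70% of its speed; a pose out of reach is approached as far as the arm can. A call is refused whole if a number of a shift passes 4.17 or a number of a turn 7.16, either way. A call with a gripper value outside its range is refused whole. "gripper" is the finger opening in cm, from 0 to 8.54, set as the call begins (left out, the last holds). The fingers move at their own pace and stop on an object; the grip force is fixed at half the most. Time passes only in rows, so rows that do not move let the fingers close. It gives the time, the measured TCP pose, the force, the opening and the grip force at its end, in the units of the state.
- robot.observe(): the state, without advancing time (a new reading comes with each control period).
- robot.camera(name): name is "scene" or "top"; returns a dict with "color" (480x640x3 uint8, red, green, blue), "intrinsics" (3x3 intrinsics, pixels), "world_to_cam" (4x4, takes a point from world to camera coordinates). Camera axes: x right, y down, z forward; pixel columns grow to the right and rows downward; lengths in m; the calibration is good to about 2 mm. A picture is of the moment at which its call begins. There is no depth.
- robot.hand_in(): hands the job in; it is judged then, once.
Trained networks look in a picture, given as the dict that the camera call returned (one of the last four; its "shot" number tells which), for a name from the list of things; names that differ only in an ending like _2 or _b are one class to them, and where a whole thing is asked for, a point or a joint stands for the part that bears it (a point fixed in the world has none). Each returns a list of dicts, best first, with "conf" (0 to 1); they miss things now and then, are a little off and sometimes report something else, mostly with a low value. They report only what shows in the picture. A call takes as long as a camera call.
- robot.look_for(query, picture): "rect" ([left, top, right, bottom] in pixels, round what is visible of it).
- robot.tip_of(query, picture): "xy" ([column, row] in pixels: a listed point, or the origin of a listed thing).
The state is a dict: "time_s": time; "joints": joint angles; "joint_vel": joint speeds; "joint_efforts": joint torques, N m; "position": TCP position; "tcp_rot": TCP orientation; "ft_force": force on the tool from outside, world axes, zero at the start; "wrist_torque": the same for the moment, N m; "finger_gap": finger opening in m; "grasp_force": force on a finger pad.
Only numpy, scipy, OpenCV 4.12 (cv2) and the standard library are available. Lean on these libraries where they do the work, as an engineer would, in place of code of your own. Each camera call takes 0.05 s, during which the arm holds its last target. There are 200 camera calls.

## Working session

There is one attempt and no reset: what is moved stays moved. The work goes in short steps, Python scripts to look and compute and a tool call to move; the robot and the scene stay as the last step left them, time stands still between calls to the robot, and variables do not carry over. Pictures are saved under pics/ and viewed, at most 10 in all, crops included, and the job is handed in when it is done.

Besides the shell and the picture viewer there is one more tool, called after "Call:" as name(argument=value, ...) on one line, values as JSON. drive_tool: Moves the arm, as the interface text tells. Its arguments: {"type":"object","properties":{"motion":{"type":"array","items":{"type":"number"}},"gripper":{"type":"number"}},"required":["motion"]}

```bash
mkdir -p pics
cat > h.py <<'E'
import numpy as np, cv2
from bench import robot
def ray(p,uv):
    K=np.array(p["intrinsics"]);T=np.array(p["world_to_cam"]);R=T[:3,:3]
    d=R.T@np.linalg.solve(K,[uv[0],uv[1],1]);return -R.T@T[:3,3],d/np.linalg.norm(d)
def tri(rs):
    A=sum(np.eye(3)-np.outer(d,d) for c,d in rs);b=sum((np.eye(3)-np.outer(d,d))@c for c,d in rs)
    x=np.linalg.solve(A,b);return x,[np.linalg.norm(np.cross(x-c,d)) for c,d in rs]
E
python3 - <<'E'
from h import *
np.set_printoptions(precision=4,suppress=True)
P={n:robot.camera(n) for n in("scene","top")}
for n,p in P.items(): cv2.imwrite(f"pics/{n}0.png",p["color"][:,:,::-1]); print(n,ray(p,(320,240)))
for q in "cabinet hatch_axis pad_left pad_right latch_grip red_rack tip_box tip_lid well_plate reagent_bottle wipe_jar".split():
    o=[];rs=[]
    for n,p in P.items():
        t=robot.tip_of(q,p)
        if t: o.append((n,np.round(t[0]["xy"],1),round(t[0]["conf"],2))); rs.append(ray(p,t[0]["xy"]))
    print(q,o,*(tri(rs) if len(rs)==2 else []))
s=robot.observe();print(s["time_s"],s["position"],s["tcp_rot"],s["joints"])
E
```

```text
scene (array([ 1.1106, -0.4729,  0.9012]), array([-0.5304,  0.4303, -0.7305]))
top (array([ 0.1978, -0.0138,  1.593 ]), array([ 0.2339, -0.0029, -0.9723]))
cabinet [('scene', array([356.1, 280. ]), 0.73)]
hatch_axis [('scene', array([386.6, 250.7]), 0.96)]
pad_left [('scene', array([345.6, 186.7]), 0.97), ('top', array([274.8, 249. ]), 0.62)] [0.5039 0.0965 0.2016] [np.float64(0.0017514135975460628), np.float64(0.0017514135975460659)]
pad_right [('scene', array([303.1, 227.4]), 0.58), ('top', array([342., 227.]), 0.94)] [ 0.564  -0.0735  0.2183] [np.float64(0.002256599257312119), np.float64(0.002256599257312194)]
latch_grip [('scene', array([345.1, 208.2]), 0.94), ('top', array([302.3, 220.3]), 0.7)] [0.5769 0.0304 0.2223] [np.float64(0.0013275752052261942), np.float64(0.0013275752052261858)]
red_rack [('scene', array([293.4, 243.4]), 0.79), ('top', array([314.9, 298.6]), 0.86)] [ 0.413  -0.0083 -0.0065] [np.float64(0.005235593686993514), np.float64(0.005235593686993577)]
tip_box [('top', array([224.5, 247.9]), 0.73)]
tip_lid [('scene', array([385.2, 168.6]), 0.91), ('top', array([166.3, 309.7]), 0.86)] [0.3553 0.4033 0.016 ] [np.float64(0.003102188330649268), np.float64(0.0031021883306494515)]
well_plate [('scene', array([141.7, 294.6]), 0.85), ('top', array([451.6, 331.3]), 0.81)] [ 0.3362 -0.4008  0.0139] [np.float64(0.0045937193202808995), np.float64(0.0045937193202809845)]
reagent_bottle [('scene', array([306. , 344.4]), 0.95), ('top', array([372.8, 206.5]), 0.8)] [ 0.6898 -0.17    0.001 ] [np.float64(0.0016290006353218663), np.float64(0.0016290006353217687)]
wipe_jar [('scene', array([266.1, 329.4]), 0.79), ('top', array([388.9, 237. ]), 0.88)] [ 0.6002 -0.219   0.0012] [np.float64(0.000988309184085923), np.float64(0.0009883091840860302)]
1.2 [0.1359 0.5071 0.2313] [[-0.9659  0.2588  0.    ]
 [ 0.2588  0.9659 -0.    ]
 [-0.      0.     -1.    ]] [67.6807  2.7512  5.6846 92.9334 -0.0005 82.678 ]
```

View pics/scene0.png

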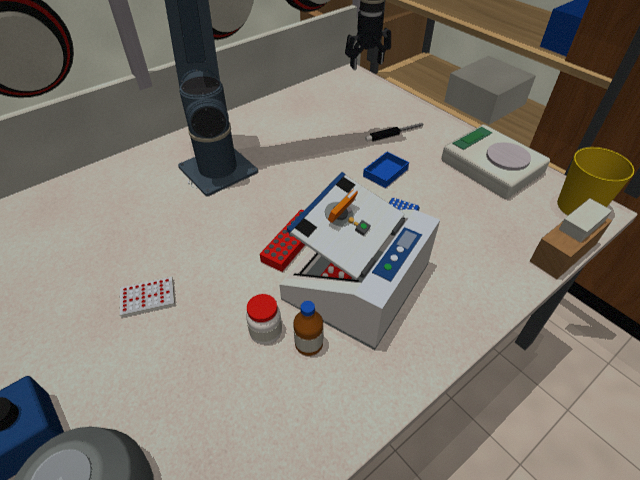

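View pics/top0.png

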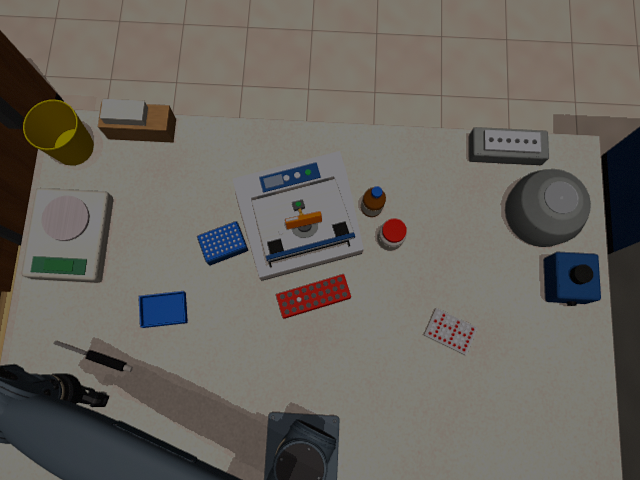

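The scene view shows the cabinet yawed by about 15–20°. The hatch is about half open, with pads near (345,186) and (303,227) and the orange bar near (345,208). In the top view the pads are at (275,248) and (342,229), the bar is at (303,220), and the rack sits just in front. The networks agree with the pictures, so next I fit the cabinet pose and hatch angle.

```bash
cat >> h.py <<'E'
a28=np.radians(28); HZ=np.array([.064,0,.163])
def Rz(t): return np.array([[np.cos(t),-np.sin(t),0],[np.sin(t),np.cos(t),0],[0,0,1]])
def hp(q,d,y,n):  # point on the hatch, world; q=x,y,yaw,theta
    a=a28-q[3]; c=HZ+d*np.array([-np.cos(a),0,-np.sin(a)])+n*np.array([-np.sin(a),0,np.cos(a)])+[0,y,0]
    return Rz(q[2])@c+[q[0],q[1],0]
def cp(q,c): return Rz(q[2])@np.array(c)+[q[0],q[1],0]
PT={"hatch_axis":(0,0,0),"pad_left":(.16,.085,.015),"pad_right":(.16,-.085,.015),"latch_grip":(.125,0,.045)}
def proj(p,X):
    T=np.array(p["world_to_cam"]);v=np.array(p["intrinsics"])@(T[:3,:3]@X+T[:3,3]);return v[:2]/v[2]
def fit(obs,q0):
    from scipy.optimize import least_squares
    f=lambda q:np.concatenate([w*(proj(p,cp(q,n) if not isinstance(n,str) else hp(q,*PT[n]))-xy) for p,n,xy,w in obs])
    r=least_squares(f,q0,loss="soft_l1",f_scale=2);return r.x,f(r.x).reshape(-1,2)
E
python3 - <<'E'
from h import *
np.set_printoptions(precision=4,suppress=True)
P={n:robot.camera(n) for n in("scene","top")}
obs=[]
for q in PT:
  for n,p in P.items():
    t=robot.tip_of(q,p)
    if t and t[0]["conf"]>.4: obs.append((p,q,np.array(t[0]["xy"]),1.))
t=robot.tip_of("cabinet",P["scene"])
if t: obs.append((P["scene"],(0,0,0),np.array(t[0]["xy"]),.5))
q,r=fit(obs,[.6,.02,.3,.7])
print(q,np.degrees(q[2:]));print([(o[1],x) for o,x in zip(obs,r)])
for th in (q[3],0): 
  for n in PT: print(n,hp([*q[:3],th],*PT[n]))
print("front rim",hp(q,.19,0,.012))
# check outline
img=P["top"]["color"][:,:,::-1].copy();im2=P["scene"]["color"][:,:,::-1].copy()
for p,im in((P["top"],img),(P["scene"],im2)):
  L=[cp(q,c) for c in((-.13,-.15,.06),(-.13,.15,.06),(.064,.15,.163),(.13,.15,.163),(.13,-.15,.163),(.064,-.15,.163))]
  H=[hp(q,*c) for c in((0,.115,.012),(.19,.115,.012),(.19,-.115,.012),(0,-.115,.012))]
  for X in(L,H): cv2.polylines(im,[np.array([proj(p,x)for x in X]).astype(int)],True,(0,255,0),1)
cv2.imwrite("pics/fit.png",np.hstack([cv2.resize(img[140:290,210:410],None,fx=2,fy=2),cv2.resize(im2[170:350,260:450],None,fx=2,fy=2)[:300]]))
E
```

```text
[0.623  0.039  0.3021 0.7358] [17.3102 42.1577]
[('hatch_axis', array([ 0.0943, -1.3988])), ('hatch_axis', array([-0.0483,  0.7085])), ('pad_left', array([-0.6466,  0.8495])), ('pad_left', array([ 0.3062, -4.0948])), ('pad_right', array([1.1213, 0.0599])), ('pad_right', array([-0.0738,  1.5429])), ('latch_grip', array([-1.873 ,  0.2313])), ('latch_grip', array([-1.1022, -1.8891])), ((0, 0, 0), array([-1.154 , -0.3185]))]
hatch_axis [0.6841 0.058  0.163 ]
pad_left [0.5142 0.0941 0.2167]
pad_right [ 0.5648 -0.0682  0.2167]
latch_grip [0.5789 0.0252 0.2372]
hatch_axis [0.6841 0.058  0.163 ]
pad_left [0.5173 0.095  0.1011]
pad_right [ 0.5678 -0.0673  0.1011]
latch_grip [0.5586 0.0189 0.144 ]
front rim [0.5111 0.0041 0.2211]
```

View pics/fit.png

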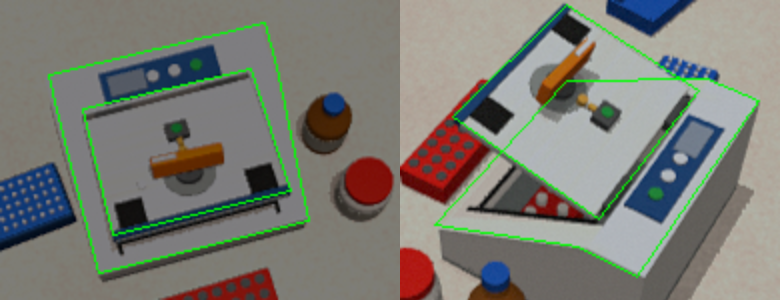

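The overlay matches the cabinet and the hatch: yaw is 17.3° and the hatch is open about 42°. I'll turn the tool into the cabinet's axes, close the fingers and go above pad_left.

Call:
drive_tool(motion=[0,0,-1.7,-5.4,0,0,-1.7,-5.4,0,0,-1.7,-5.4,0,0,-1.7,-5.4,0,0,-1.7,-5.4,0,0,-1.7,-5.3,-1.7,-3.6,0,0,-1.7,-3.6,0,0,-1.7,-3.6,0,0,-1.7,-3.6,0,0,-1.7,-3.6,0,0,-1.7,-3.6,0,0], gripper=0)

```text
time_s: 2.75
position: [0.2984, 0.3298, 0.3336]
tcp_rot: [[-0.955, -0.298, 0.001], [-0.298, 0.955, 0.001], [-0.001, 0.0, -1.0]]
ft_force: [0.6, 0.5, -0.0]
finger_gap: -0.0001
grasp_force: 0.0
```

Call:
drive_tool(motion=[-1.7,-3.6,0,0,-1.7,-3.6,0,0,-1.7,-3.6,0,0,-1.7,-3.6,0,0,-1.7,-3.6,0,0,-1.7,-3.6,0,0,-1.7,-3.6,0,0,-1.7,-3.6,0,0,0,0,0,0,0,0,0,0])

```text
time_s: 3.58
position: [0.5139, 0.0949, 0.332]
tcp_rot: [[-0.956, -0.294, -0.002], [-0.294, 0.956, -0.0], [0.002, 0.001, -1.0]]
ft_force: [-0.9, 0.4, 0.0]
finger_gap: 0.0002
grasp_force: 0.0
```

Call:
drive_tool(motion=[0,0,2,0,0,0,2,0,0,0,2,0,0,0,2,0,0,0,1,0,0,0,0.5,0,0,0,0.5,0,0,0,0.5,0,0,0,0.5,0,0.1,0,0.5,0,0.1,0,0.5,0,0.1,0,0.5,0])

```text
time_s: 4.58
position: [0.5102, 0.0956, 0.2087]
tcp_rot: [[-0.955, -0.297, 0.001], [-0.297, 0.955, -0.0], [-0.001, -0.0, -1.0]]
ft_force: [-1.3, -0.6, 1.5]
finger_gap: -0.0001
grasp_force: 0.8
```

Call:
drive_tool(motion=[0.1,0,0.5,0,0.1,0,0.5,0,0.1,0,0.5,0,0.1,0,0.5,0,0.1,0,0.5,0,0,0,0.5,0,0,0,0.5,0,0,0,0.5,0])

```text
time_s: 5.25
position: [0.5052, 0.0943, 0.1677]
tcp_rot: [[-0.955, -0.297, -0.0], [-0.297, 0.955, 0.0], [0.0, 0.0, -1.0]]
ft_force: [-1.4, -0.6, 2.2]
finger_gap: 0.0004
grasp_force: 0.8
```

Run:
```python
from h import *
p=robot.camera("scene");cv2.imwrite("pics/s1.png",cv2.resize(p["color"][100:340,230:470,::-1],None,fx=2,fy=2));s=robot.observe();print(s["position"],s["ft_force"])
```

```text
[0.50479861 0.09434025 0.16648947] [ 0.19435931  0.14825276 -0.41460285]
```

View pics/s1.png

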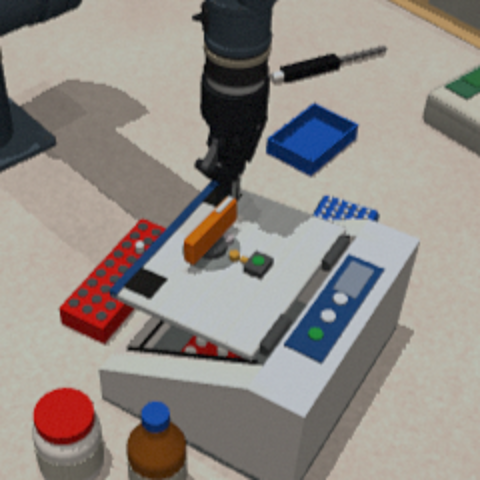

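The finger is on the left pad and the hatch follows it, now about level. I'll carry on down and slow near the end.

Call:
drive_tool(motion=[0,0,0.5,0,0,0,0.5,0,-0.1,0,0.5,0,-0.1,0,0.5,0,-0.1,0,0.5,0,-0.1,0,0.5,0,-0.1,0,0.4,0,-0.1,0,0.4,0,-0.1,0,0.3,0,0,0,0.2,0,0,0,0.2,0,0,0,0.1,0])

```text
time_s: 6.3
position: [0.5129, 0.0967, 0.1225]
tcp_rot: [[-0.955, -0.297, 0.002], [-0.297, 0.955, 0.001], [-0.002, 0.0, -1.0]]
ft_force: [1.5, 1.3, 1.4]
finger_gap: 0.0003
grasp_force: 0.8
```

Call:
drive_tool(motion=[0,0,0.1,0,0,0,0.1,0,0,0,0.1,0,0,0,0.1,0,0,0,0.1,0,0,0,0.1,0])

```text
time_s: 6.8
position: [0.5117, 0.0962, 0.1161]
tcp_rot: [[-0.955, -0.297, -0.001], [-0.297, 0.955, -0.0], [0.001, -0.0, -1.0]]
ft_force: [0.1, -0.3, 1.3]
finger_gap: -0.0
grasp_force: 0.6
```

Call:
drive_tool(motion=[0,0,0.1,0,0,0,0.1,0,0,0,0.1,0,0,0,0.1,0,0,0,0.1,0,0,0,0.1,0,0,0,0.1,0,0,0,0.1,0])

```text
time_s: 7.47
position: [0.512, 0.0964, 0.1082]
tcp_rot: [[-0.955, -0.297, -0.0], [-0.297, 0.955, 0.0], [0.0, 0.0, -1.0]]
ft_force: [-0.3, -0.9, 0.6]
finger_gap: 0.0001
grasp_force: 0.6
```

Call:
drive_tool(motion=[0,0,0.1,0,0,0,0.1,0,0,0,0.1,0,0,0,0.1,0])

```text
time_s: 7.8
position: [0.512, 0.0964, 0.1042]
tcp_rot: [[-0.955, -0.297, -0.0], [-0.297, 0.955, 0.0], [0.0, 0.0, -1.0]]
ft_force: [0.4, -0.2, 2.3]
finger_gap: 0.0003
grasp_force: 0.6
```

Call:
drive_tool(motion=[0,0,0.1,0,0,0,0.1,0,0,0,0.1,0,0,0,0.1,0])

```text
time_s: 8.13
position: [0.5123, 0.0964, 0.103]
tcp_rot: [[-0.955, -0.298, 0.002], [-0.298, 0.955, 0.0], [-0.001, -0.0, -1.0]]
ft_force: [-5.8, -0.4, 15.2]
finger_gap: 0.0003
grasp_force: 8.2
```

It stopped at z ≈ 0.103 (about 0.1045 predicted for shut), and the force rose to 15 N. I'll press a little more, then lift off and check.

Call:
drive_tool(motion=[0,0,0.2,0,0,0,0.2,0,0,0,0,0])

```text
time_s: 8.38
position: [0.5124, 0.0964, 0.1027]
tcp_rot: [[-0.955, -0.298, 0.004], [-0.298, 0.955, -0.0], [-0.003, -0.001, -1.0]]
ft_force: [-10.4, -1.1, 25.9]
finger_gap: 0.0002
grasp_force: 13.6
```

Call:
drive_tool(motion=[0,0,-0.5,0,0,0,-1,0,0,0,-2,0,1,2,-2,0,1,3,-2,0,0,3,-2,0,0,3,0,0,0,0,0,0])

```text
time_s: 9.05
position: [0.4593, 0.1997, 0.1929]
tcp_rot: [[-0.953, -0.302, 0.002], [-0.302, 0.953, 0.004], [-0.003, 0.003, -1.0]]
ft_force: [-0.6, -0.5, -1.0]
finger_gap: -0.0001
grasp_force: 0.0
```

```bash
cat > plan.py <<'E'
from h import *
np.set_printoptions(precision=4,suppress=True)
def plan(q,r=.036,gap=0,phis=np.radians([0,15,30,45,60,70,80,86])):
    o=[]
    for f in phis:
        e=np.array([np.sin(f),np.cos(f)]);t=np.array([-np.cos(f),np.sin(f)])
        c=r*e+(.007+.01246*abs(np.cos(f))+.014*abs(np.sin(f))+gap)*t
        o.append(hp([*q[:3],0],.125-c[0],c[1],.06)-[0,0,.017])
    return np.array(o)
E
python3 - <<'E'
from plan import *
P={n:robot.camera(n) for n in("scene","top")}
obs=[]
for q in PT:
  for n,p in P.items():
    t=robot.tip_of(q,p)
    if t and t[0]["conf"]>.4: obs.append((p,q,np.array(t[0]["xy"]),1.))
q,r=fit(obs,[.623,.039,.302,0])
print(q,np.degrees(q[2:]));print([(o[1],x) for o,x in zip(obs,r)])
s=robot.observe();pos=np.array(s["position"]);print(pos,s["ft_force"])
R=np.array(s["tcp_rot"])
for Q in (q,[.623,.039,.302,0]): print("grip",hp([*Q[:3],0],*PT["latch_grip"]))
print("start delta tool cm",100*R.T@(plan(q,gap=.008)[0]-pos))
print("steps",100*np.diff(plan(q),axis=0)@R)
ims=[cv2.resize(P[n]["color"][a:a+150,b:b+190,::-1],None,fx=2,fy=2) for n,a,b in(("scene",170,265),("top",140,210))]
cv2.imwrite("pics/s2.png",np.hstack(ims))
E
```

```text
[ 0.616   0.0394  0.2964 -0.0423] [16.9833 -2.422 ]
[('hatch_axis', array([-1.8699, -4.2243])), ('pad_left', array([-0.5622,  1.6388])), ('pad_left', array([ 0.1368, -1.7519])), ('pad_right', array([ 0.0592, -1.1279])), ('pad_right', array([ 1.7058, -0.9086])), ('latch_grip', array([ 0.7997, -0.5826])), ('latch_grip', array([-1.0458, -0.4371]))]
[0.4603 0.1947 0.1909] [ 0.056  -0.2705  0.413 ]
grip [0.5514 0.0197 0.144 ]
grip [0.5586 0.0189 0.144 ]
start delta tool cm [ -0.412  -15.7946   6.3484]
steps [[-0.61    0.4613 -0.324 ]
 [-0.8043  0.2901 -0.4279]
 [-0.9484  0.0024 -0.5053]
 [-0.989  -0.3719 -0.5277]
 [-0.6139 -0.4725 -0.3281]
 [-0.526  -0.6426 -0.2816]
 [-0.256  -0.4571 -0.1373]]
```

View pics/s2.png

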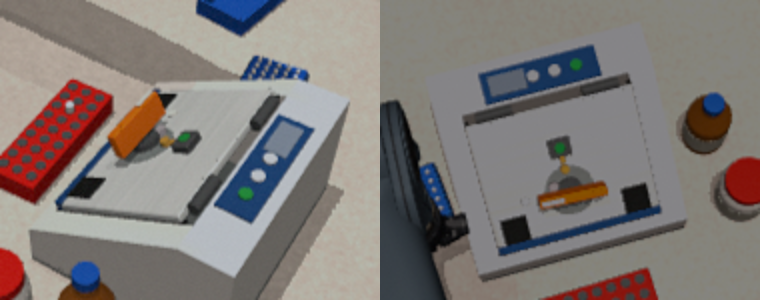

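The hatch lies flush, and the handle is still open with its striped end to +y. Next I move to the robot side of that end.

Call:
drive_tool(motion=[-0.1,-3.5,0,0,-0.1,-3.5,0,0,-0.1,-3.5,0,0,-0.1,-3.5,0,0,0,-1.8,0,0,0,0,1.5,0,0,0,1.5,0,0,0,1.5,0,0,0,1,0,0,0,0.85,0,0,0,0,0])

```text
time_s: 10.47
position: [0.5096, 0.0457, 0.1256]
tcp_rot: [[-0.955, -0.297, -0.004], [-0.297, 0.955, 0.0], [0.004, 0.001, -1.0]]
ft_force: [0.3, -0.8, -0.8]
finger_gap: 0.0002
grasp_force: 0.0
```

Call:
drive_tool(motion=[-0.2,0,0,0,-0.2,0,0,0,-0.2,0,0,0,-0.2,0,0,0,0,0,0,0])

```text
time_s: 10.88
position: [0.5194, 0.0483, 0.1286]
tcp_rot: [[-0.955, -0.298, 0.001], [-0.298, 0.955, -0.0], [-0.001, -0.001, -1.0]]
ft_force: [-1.0, -0.1, 0.1]
finger_gap: 0.0
grasp_force: 0.1
```

Call:
drive_tool(motion=[-0.2,0,0,0,-0.3,0.25,-0.15,0,-0.3,0.25,-0.15,0,-0.4,0.15,-0.2,0,-0.4,0.15,-0.2,0,-0.5,0,-0.25,0,-0.45,0,-0.25,0,0,0,0,0])

```text
time_s: 11.55
position: [0.5421, 0.0638, 0.1405]
tcp_rot: [[-0.955, -0.298, 0.002], [-0.298, 0.955, 0.001], [-0.002, -0.0, -1.0]]
ft_force: [0.1, 0.4, 0.1]
finger_gap: -0.0002
grasp_force: 0.2
```

Run:
```python
from plan import *
P={n:robot.camera(n) for n in("scene","top")}
ims=[cv2.resize(P[n]["color"][a:a+110,b:b+100,::-1],None,fx=4,fy=4) for n,a,b in(("scene",170,300),("top",170,250))]
cv2.imwrite("pics/s3.png",np.hstack(ims))
s=robot.observe();print(s["position"],s["ft_force"],plan([.616,.0394,.2964])[3],plan([.623,.039,.302])[3])
```

```text
[0.5414 0.0636 0.1401] [ 0.7203  0.6831 -0.3783] [0.5381 0.0612 0.1437] [0.545  0.0604 0.1437]
```

View pics/s3.png

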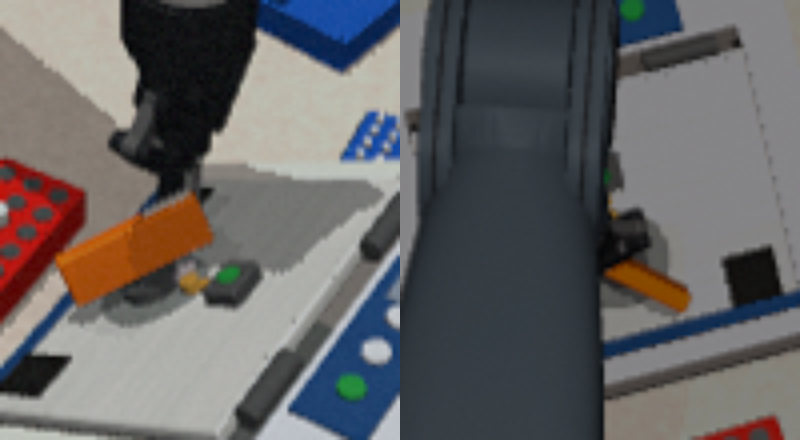

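The handle has followed to about 45°, with the finger behind its striped end. I'll continue the arc.

Call:
drive_tool(motion=[-0.5,-0.2,-0.25,0,-0.5,-0.2,-0.25,0,-0.3,-0.25,-0.15,0,-0.3,-0.25,-0.15,0,-0.25,-0.3,-0.15,0,-0.25,-0.35,-0.15,0,0,0,0,0])

```text
time_s: 12.23
position: [0.5673, 0.0542, 0.1517]
tcp_rot: [[-0.955, -0.297, 0.004], [-0.297, 0.955, -0.0], [-0.003, -0.001, -1.0]]
ft_force: [0.1, -0.6, 0.2]
finger_gap: -0.0001
grasp_force: 0.0
```

Call:
drive_tool(motion=[-0.15,-0.25,-0.1,0,-0.1,-0.3,0,0,0,-0.2,0,0,0,-0.2,0,0,0,0,0,0])

```text
time_s: 12.65
position: [0.5708, 0.0466, 0.152]
tcp_rot: [[-0.955, -0.297, 0.001], [-0.297, 0.955, 0.001], [-0.001, 0.001, -1.0]]
ft_force: [0.1, 1.4, 0.6]
finger_gap: 0.0004
grasp_force: 0.4
```

Run:
```python
from plan import *
P={n:robot.camera(n) for n in("scene",)}
ims=[cv2.resize(P[n]["color"][a:a+110,b:b+120,::-1],None,fx=4,fy=4) for n,a,b in(("scene",170,290),)]
cv2.imwrite("pics/s4.png",np.hstack(ims))
s=robot.observe();print(s["position"],s["ft_force"],plan([.616,.0394,.2964])[5:],plan([.623,.039,.302])[5:])
```

```text
[0.5707 0.0466 0.152 ] [-0.0732  1.131   1.5939] [[0.5559 0.0579 0.1523]
 [0.5629 0.0533 0.1551]
 [0.5667 0.0497 0.1564]] [[0.5628 0.0572 0.1523]
 [0.5698 0.0526 0.1551]
 [0.5736 0.0491 0.1564]]
```

View pics/s4.png

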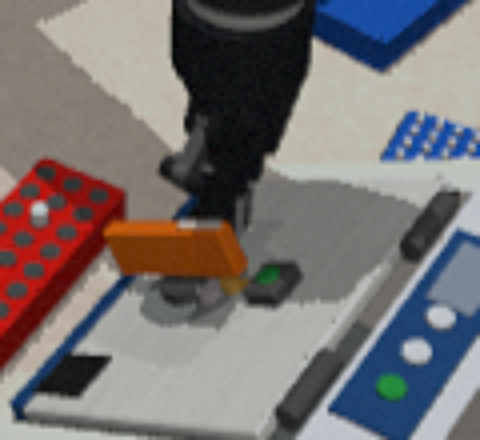

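The bar looks nearly upslope with almost no force, so it has probably snapped. I'll push a few mm further to tell whether it is on its stop.

Call:
drive_tool(motion=[0,-0.15,0,0,0,-0.15,0,0,0,-0.15,0,0,0,0,0,0])

```text
time_s: 13.03
position: [0.5708, 0.0461, 0.1521]
tcp_rot: [[-0.954, -0.3, -0.002], [-0.3, 0.954, 0.008], [-0.001, 0.008, -1.0]]
ft_force: [-2.7, 9.3, 3.4]
finger_gap: 0.0002
grasp_force: 4.9
```

Call:
drive_tool(motion=[0,-0.2,0,0,0,-0.2,0,0,0,0,0,0])

```text
time_s: 13.28
position: [0.571, 0.0457, 0.1522]
tcp_rot: [[-0.953, -0.302, -0.003], [-0.302, 0.953, 0.015], [-0.001, 0.016, -1.0]]
ft_force: [-5.4, 16.3, 4.4]
finger_gap: -0.0002
grasp_force: 8.7
```

It's holding 16 N without moving, so it is on a stop. I'll back off, retreat and look.

Call:
drive_tool(motion=[0,0.8,0,0,0,1,0,0,0,1,-1,0,0,1,-3,0,0,1,-4,0,0,2,-4,0,0.5,4,0,0,0.5,4,0,0,0.5,4,0,0,0.5,4,0,0,0,3,0,0,0,0,0,0])

```text
time_s: 14.28
position: [0.4753, 0.2823, 0.27]
tcp_rot: [[-0.953, -0.304, 0.0], [-0.304, 0.953, 0.002], [-0.001, 0.002, -1.0]]
ft_force: [-1.2, -0.6, -0.8]
finger_gap: 0.0001
grasp_force: 0.0
```

Run:
```python
from plan import *
P={n:robot.camera(n) for n in("scene","top")}
ims=[cv2.resize(P[n]["color"][a:a+130,b:b+130,::-1],None,fx=3,fy=3) for n,a,b in(("scene",170,290),("top",145,240))]
cv2.imwrite("pics/s5.png",np.hstack(ims))
s=robot.observe();print(s["position"],s["ft_force"])
```

```text
[0.4772 0.2783 0.2697] [ 0.1959 -0.4099  0.0552]
```

View pics/s5.png

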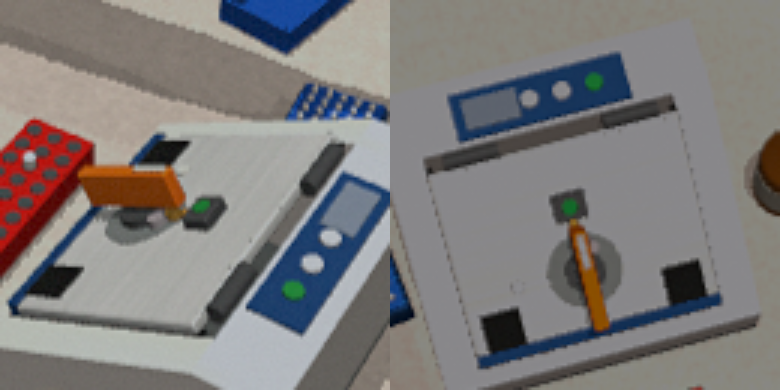

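The hatch is flush, and the bar points at the green dot, parallel to the hatch sides. It stayed there after release, so it is locked. The rack and the other lab ware in view have not moved.

```bash
python3 -c "from bench import robot; print(robot.hand_in())"
```

```text
the job is handed in; nothing more can be done
None
```

The hatch is fully shut, closed slowly, and its handle is turned to the locked position and released; I touched none of the lab ware, and the job was handed in at about 14 s.

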